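# Flip the canister lid shut and latch it

## Robot

A 6-joint arm with a two-finger parallel gripper is mounted at the origin on the work surface. World frame = base frame: x ahead of the robot, y to its left, z up, the work surface at z = 0. Lengths are in m, angles in rad, forces in N, time in s.
With the tool pointing down it reaches from about 0.375 to 0.9 m from the base axis. Payload 3.1 kg.
Tool frame: the origin (TCP) lies on the centre line of the jaws, within the pads' length; the fingertips stand 11 mm ahead of it and the grasp point (between the pads) lies 8 mm behind it; x points along the fingers, y is the direction in which the jaws open and shut, and the axes are right-handed (so a half turn about x gives the same grasp; the last joint's range is limited). The gripper opens to 87 mm and grips with 3 to 60 N. Pads are 19 mm wide; open, the fingers measure 117 mm over their backs; the gripper's body (75 mm by 190 mm) begins 51 mm behind the grasp point.
Start: joints at [-1.472, 0.527, 1.433, -0, 1.181, -0.178], TCP at [0.171, -0.601, 0.234] pointing down, gripper open.
Joint ranges: [-3.08, 3.08], [-0.75, 2.2], [0.22, 2.44], [-1.43, 4.57], [0, 2.65], [-2.85, 2.85]. Speed limits (rad/s): [2.79, 2.79, 3.14, 3.14, 3.14, 3.14].

## Interface

Orientations are given as a unit quaternion [x, y, z, w].
In Python, from rig import robot, camera, camera_info gives the robot as it stands.
- The arm moves only by the shell command python3 -m inch 'ROWS' [FORCE]. ROWS is JSON, a list that holds one entry, the list of rows, each a list of 5 numbers: the shift along the tool's x, y, z in cm, then the turn about the tool's x in rad, then the opening, from 0 (shut) to 1 (fully open). A call has 1 to 8 rows; each row shifts and turns the pose as measured when the row begins, along the tool's axes as they then stand; what a row does not reach is not made up. A row lasts 1/12 s, in which the tool goes at most 41.7 mm and 7.16 degrees, less where a joint would pass 70% of its speed; a pose out of reach is approached as far as the arm can. A call with a gripper value outside its range is refused whole. The fingers move at their own pace and stop on an object; FORCE is the grip in N (left out, the last holds). Time passes only in rows, so rows that do not move let the fingers close. It gives the time, the measured TCP pose, the force and the opening at its end, in the units of the state.
- robot.get_obs(): the state, without advancing time (a new reading comes with each control period).
- camera(name): name is "scene" or "top"; returns the picture (480x640x3 uint8, red, green, blue); there is no depth.
- camera_info(name): a dict with "camera_matrix" (3x3 intrinsics, pixels), "dist" ([k1, k2, p1, p2, k3] as OpenCV has them; the pictures are not rectified), "rvec" (rotation vector, rad) and "tvec" (3), from world to camera coordinates, as OpenCV has them. Camera axes: x right, y down, z forward; pixel columns grow to the right and rows downward; lengths in m; the calibration is good to about 2 mm. A picture is of the moment at which its call begins. camera_info takes no time and is no camera call.
- robot.hand_in(): hands the job in, once; it reports no verdict.
The state is a dict: "time": time; "q": joint angles; "joint_velocities": joint speeds; "joint_torque": joint torques, N m; "position": TCP position; "tool_rot": TCP orientation; "ft_force": force on the tool from outside, world axes, zero at the start; "moment": the same for the moment, N m; "grip_width": finger opening in m.
Only numpy, scipy, OpenCV 4.12 (cv2) and the standard library are available. Lean on these libraries where they do the work, as an engineer would, in place of code of your own. Each camera call takes 0.05 s, during which the arm holds its last target. There are 200 camera calls.

## Task

Close up the open canister by pushing only: tip its lid over until it is fully shut, and then flip the steel latch at its front up and over so that it lies flat on the shut lid. Leave the canister standing where it is, leave the other things alone, and pick nothing up.

Things in the scene. Friction and masses are not known exactly. Their poses are not given: they have to be found in the camera images.
- canister: The open clear acrylic canister, loose, about 0.9 kg, 100 (x) by 120 (y) mm and 120 mm high to the rim, with a white lid and a steel latch. Origin: centre of its underside; z up; -x is its front (latch side, facing roughly towards the robot), +x its back (lid hinge).
- lid (a joint): Lid angle, rad: 0 fully shut, 1.57 upright, about 1.6 to 1.8 at the start (leaning back past upright); stop at 1.9. The lid is a plate 100 mm long (hinge to free edge), 120 mm wide, 10 mm thick, mass 90 g; with the lid shut its top is 130 mm above the canister's underside. Its hinge is stiff (about 0.075 N m): the lid stays where it is left and does not fall shut, so it must be pushed all the way down.
- lid_hinge (a point): Middle of the lid's hinge line (along the canister's y), on the back rim: 50 mm behind the canister's centre, 120 mm above its underside.
- lid_edge (a point): Middle of the lid's free edge on its outer face (the face that is on top when shut and faces the back when open), 100 mm from the hinge line.
- latch (a joint): Latch angle, rad: 0 lying flat on the shut lid and pointing to the back, 1.57 upright, about 2.0 to 2.35 at the start (leaning out in front of the canister); stop at 2.7. The latch is a steel plate 57 mm long, 44 mm wide, 5 mm thick, 30 g; stiff hinge (about 0.025 N m), stays where it is left. Flat, its top is 140 mm above the canister's underside.
- latch_hinge (a point): Middle of the latch's hinge line (along the canister's y), 57 mm in front of the canister's centre, 137 mm above its underside, between the two cheeks (8 mm wide, at 28 mm either side of the middle, tops 142 mm above the underside, reaching 14 mm out from the canister's front).
- latch_tip (a point): Middle of the latch's rounded free end (a rod 8 mm thick and 44 mm long along the canister's y), 53 mm from its hinge line.
- shut_canister: A second canister of the same make and size, shut and latched, about 0.9 kg, 140 mm high in all. To be left alone. Origin: centre of its underside.
- popper: Aluminium stovetop popper, 220 mm across, 172 mm high, its crank to 241 mm, a side handle to 237 mm along its +x. Origin: centre of its underside.
- bowls: Three stacked stainless bowls, 180 mm across, 96 mm high. Origin: centre of the underside.
- scoop: Blue scoop: round cup 60 mm across and 34 mm high, with a handle reaching 122 mm along -x. Origin: centre of the cup's underside.
- shaker: Glass shaker with steel cap, 42 mm across, 84 mm high. Origin: centre of its underside.
- cup: White mug, 70 mm across, 60 mm high, handle at its +y. Origin: centre of its underside.
- oil: Amber glass bottle, 64 mm across, 170 mm high. Origin: centre of its underside.

How it is judged:
By the outcome, as a careful person would: the job done as asked, in the order asked, and still so for the second after the job is handed in, with the robot touching nothing.
It also fails if it takes over 54 s, if anything falls off the work surface, if the arm or the gripper's body presses on something with over 40 N, if the wrist force passes 120 N, or if a joint passes its speed limit or range.

## Working session

There is one attempt and no reset: what is moved stays moved. The work goes in short steps, Python scripts to look and compute and a shell command to move; the robot and the scene stay as the last step left them, time stands still between calls to the robot, and variables do not carry over. Pictures are saved under pics/ and viewed, about 8 in all and at most 12, crops included, and the job is handed in when it is done.

```bash
mkdir -p pics; ls
python3 - <<'E'
from rig import robot,camera,camera_info
import cv2
for n in("scene","top"):
    cv2.imwrite(f"pics/{n}0.png",camera(n)[:,:,::-1]); 
    i=camera_info(n); print(n,{k:__import__('numpy').round(v,4).tolist() for k,v in i.items()})
o=robot.get_obs();print(o)
E
```

```text
pics
scene {'camera_matrix': [[557.4925, 0.0, 321.585], [0.0, 557.4925, 231.1438], [0.0, 0.0, 1.0]], 'dist': [-0.1519, 0.0, 0.0, 0.0, 0.0], 'rvec': [1.7263, 2.0751, -0.6272], 'tvec': [0.0706, -0.3518, 1.6204]}
top {'camera_matrix': [[528.228, 0.0, 316.8175], [0.0, 528.228, 241.9127], [0.0, 0.0, 1.0]], 'dist': [-0.1318, 0.0, 0.0, 0.0, 0.0], 'rvec': [2.1692, -2.1679, 0.1228], 'tvec': [0.0064, 0.5201, 1.4954]}
{'time': 0.1, 'q': array([-1.47149433e+00,  5.28398381e-01,  1.43379141e+00, -9.70880559e-06,
        1.18139450e+00, -1.78494582e-01]), 'joint_velocities': array([ 5.20389989e-04, -1.76651272e-03, -3.49352306e-03,  5.34190830e-05,
        5.45261575e-04, -1.28263210e-03]), 'joint_torque': array([-1.32428591e-03, -4.40985668e+01, -1.77151036e+01,  6.34964090e-02,
        5.33980737e-02, -3.98660382e-05]), 'position': array([ 0.17136213, -0.60037575,  0.23264851]), 'tool_rot': array([ 0.7003209 ,  0.09860539, -0.7002715 ,  0.09719794]), 'ft_force': array([-0.07155139,  0.67808799, -0.16547015]), 'moment': array([-0.04246012,  0.00423527, -0.00305403]), 'grip_width': 0.08682340670926915}
```

View pics/scene0.png

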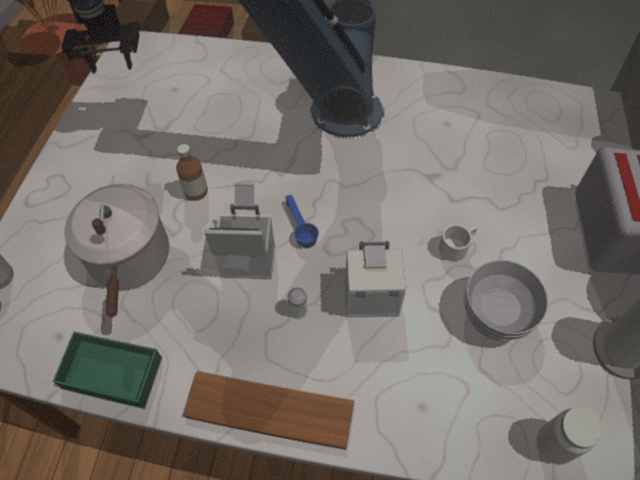

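View pics/top0.png

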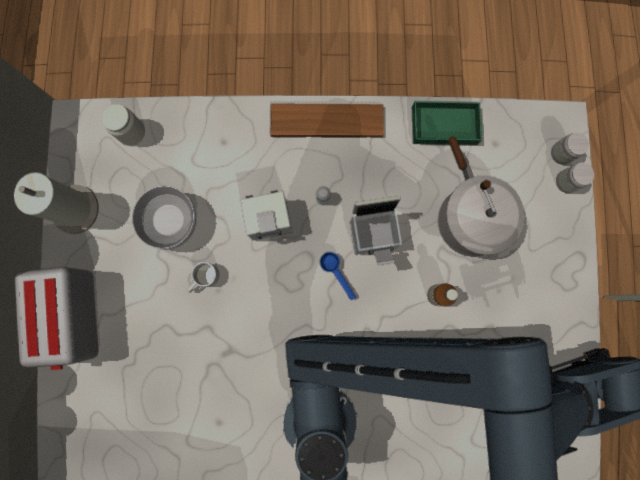

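The open canister is at about (240,235) in the scene view and (378,230) in the top view. The popper is to its right in the top view and the oil bottle is at (445,294). I'll crop in for corner picks.

Run:
```python
import cv2,numpy as np
a=cv2.imread("pics/scene0.png")[175:285,195:285]; b=cv2.imread("pics/top0.png")[185:275,335:425]
a=cv2.resize(a,None,fx=5,fy=5,interpolation=cv2.INTER_CUBIC); b=cv2.resize(b,(390,390),interpolation=cv2.INTER_CUBIC)
b=cv2.resize(cv2.imread("pics/top0.png")[185:275,345:415],None,fx=5,fy=5,interpolation=cv2.INTER_CUBIC)
b=cv2.copyMakeBorder(b,0,100,0,0,cv2.BORDER_CONSTANT)
im=np.hstack([a,b]);im=cv2.convertScaleAbs(im,alpha=1.3,beta=15)
for k in range(0,800,50): cv2.putText(im,str(k),(k,10),0,.35,(0,0,255));cv2.putText(im,str(k),(0,k+5),0,.35,(0,0,255))
cv2.imwrite("pics/c0.png",im)
```

```text
(no output)
```

View pics/c0.png

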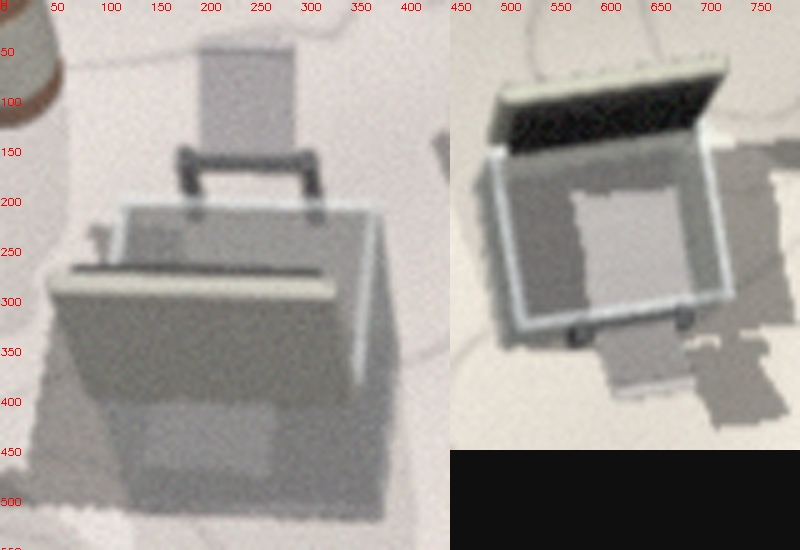

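```bash
cat > fit.py <<'E'
import numpy as np,cv2
from rig import camera_info
from scipy.optimize import least_squares
def proj(n,P):
    i=camera_info(n);return cv2.projectPoints(np.array(P,float).reshape(-1,1,3),*[np.array(i[k],float) for k in("rvec","tvec","camera_matrix","dist")])[0].reshape(-1,2)
def lp(s,th,y): # lid outer pt s from hinge, outer face offset 10mm
    h=.010; return [.05-s*np.cos(th)+h*np.sin(th),y,.12+s*np.sin(th)+h*np.cos(th)]
def tp(s,th,y): return [-.057+s*np.cos(th),y,.137+s*np.sin(th)]
def W(p,P):
    c,s=np.cos(p[2]),np.sin(p[2]);return np.array(P)@np.array([[c,s,0],[-s,c,0],[0,0,1]])+[p[0],p[1],0]
def px(c,ox,oy,bx=0): return [(c[0]-bx+.5)/5-.5+ox,(c[1]+.5)/5-.5+oy]
E
cat > m0.py <<'E'
from fit import *
S=[px(c,195,175) for c in[(125,203),(378,210),(200,48),(294,48),(53,295),(335,298),(130,515),(383,520)]]
T=[px(c,345,185,450) for c in[(730,297),(522,328),(697,385),(613,397),(727,60),(498,90),(706,128),(493,150)]]
def res(p):
    A=[[-.05,-.06,.12],[-.05,.06,.12],tp(.057,p[4],-.022),tp(.057,p[4],.022),lp(.1,p[3],-.06),lp(.1,p[3],.06)]
    return np.r_[(proj("scene",W(p,A+[[.05,-.06,0],[.05,.06,0]]))-S).ravel(),(proj("top",W(p,A+[[.05,-.06,.12],[.05,.06,.12]]))-T).ravel()]
r=least_squares(res,[.6,-.1,0,1.7,2.2],loss='soft_l1');print(r.x.round(4));print(res(r.x).reshape(-1,2).round(1).tolist())
for n,uv,h in[("top",(445,294),.17),("top",(331,261),.034),("top",(323,193),.08),("top",(265,213),.14),("top",(485,215),.17)]:
    print(n,uv,least_squares(lambda q:(proj(n,[[q[0],q[1],h]])-uv).ravel(),[.5,0]).x.round(3))
p=r.x
for nm,q in[("lid_edge",lp(.1,p[3],0)),("tip",tp(.053,p[4],0)),("hinge",[.05,0,.12])]:print(nm,W(p,[q]).round(3))
E
python3 m0.py
```

```text
[ 0.5445 -0.1529  0.1475  1.6227  2.3285]
[[-1.7, -0.9], [-0.3, -0.8], [-1.2, -1.2], [-0.5, -0.8], [-2.8, -1.2], [-0.5, -0.1], [-0.6, 0.4], [-0.9, 1.2], [-0.3, 0.3], [-2.2, 0.5], [-1.6, -0.0], [-1.4, 0.1], [-0.8, -0.7], [-1.3, -0.0], [-1.5, -1.8], [-2.1, 0.0]]
top (445, 294) [ 0.368 -0.328]
top (331, 261) [ 0.465 -0.034]
top (323, 193) [ 0.653 -0.01 ]
top (265, 213) [0.586 0.147]
top (485, 215) [ 0.577 -0.442]
lid_edge [[ 0.609 -0.143  0.219]]
tip [[ 0.452 -0.167  0.176]]
hinge [[ 0.594 -0.146  0.12 ]]
```

```bash
cat > go.py <<'E'
# usage: go.py lx ly z : tool-axis cm from TCP now to canister-frame target, turn to align tool y with canister y
import sys,numpy as np
from rig import robot
from scipy.spatial.transform import Rotation as R
from fit import W
p=[0.5445,-.1529,.1475]
o=robot.get_obs();M=R.from_quat(o["tool_rot"]).as_matrix()
d=np.array([*map(float,sys.argv[1:4])]);t=W(p,[d])[0]
print("tool cm",((t-o["position"])@M*100).round(2))
loc=W([0,0,-p[2]],[o["position"]-[p[0],p[1],0]])[0]
print("local",loc.round(4),"F",o["ft_force"].round(2),"t",o["time"],"w",round(o["grip_width"],4))
cy=np.array([-np.sin(p[2]),np.cos(p[2]),0]);a=M.T@cy
print("turn",round(np.arctan(a[2]/a[1]),3)); print(M.round(2).tolist())
E
python3 go.py .12 0 .36
```

```text
tool cm [-12.65 -31.26 -60.06]
local [-0.4348 -0.3878  0.2326] F [-0.07  0.68 -0.17] t 0.1 w 0.0868
turn 0.13
[[-0.0, 0.27, -0.96], [0.0, -0.96, -0.27], [-1.0, -0.0, -0.0]]
```

```bash
python3 -m inch '[[[-4,0,0,0.065,0],[-4,0,0,0.065,0],[-4,0,0,0,0],[-1,-2,-3,0,0],[0,-2.3,-3.3,0,0],[0,-2.3,-3.3,0,0],[0,-2.3,-3.3,0,0],[0,-2.3,-3.3,0,0]]]' 10; python3 go.py .12 0 .36
```

```text
time: 0.77
position: [0.3142, -0.4687, 0.3641]
tool_rot: [-0.705, -0.048, 0.706, -0.041]
ft_force: [0.7, -0.3, 0.2]
grip_width: 0.0418
tool cm [  0.66 -28.71 -38.79]
local [-0.2742 -0.2785  0.3641] F [ 0.67 -0.26  0.23] t 0.7667 w 0.0418
turn -0.022
[[-0.0, 0.13, -0.99], [0.01, -0.99, -0.13], [-1.0, -0.01, 0.0]]
```

```bash
python3 -m inch '[[[0,-2.3,-3.3,-0.02,0],[0,-2.3,-3.3,0,0],[0,-2.3,-3.3,0,0],[0,-2.3,-3.3,0,0],[0,-2.3,-3.3,0,0],[0,-2.3,-3.3,0,0],[0,-2.3,-3.3,0,0],[0,-2.3,-3.3,0,0]]]'; python3 go.py .12 0 .36
```

```text
time: 1.43
position: [0.5546, -0.2369, 0.3632]
tool_rot: [-0.703, -0.056, 0.707, -0.046]
ft_force: [1.0, 0.6, -0.7]
grip_width: 0.0008
tool cm [  0.39  -8.49 -12.21]
local [-0.0024 -0.0846  0.3632] F [ 0.96  0.57 -0.69] t 1.4333 w 0.0008
turn -0.003
[[-0.01, 0.14, -0.99], [0.01, -0.99, -0.14], [-1.0, -0.01, 0.0]]
```

```bash
python3 -m inch '[[[0,-2.5,-3.3,0,0],[0,-2.5,-3.3,0,0],[0,-2.5,-3.3,0,0],[0,-1.3,-2,0,0],[0,-1,-1,0,0],[0,0,0,0,0]]]'; python3 go.py .12 0 .25
```

```text
time: 1.93
position: [0.6726, -0.1093, 0.3592]
tool_rot: [-0.702, -0.062, 0.708, -0.048]
ft_force: [-0.2, -0.9, 0.6]
grip_width: 0.0005
tool cm [10.88  2.64  1.25]
local [0.1331 0.0243 0.3592] F [-0.17 -0.87  0.63] t 1.9333 w 0.0005
turn 0.008
[[-0.01, 0.15, -0.99], [0.02, -0.99, -0.15], [-1.0, -0.02, 0.01]]
```

```bash
python3 -m inch '[[[4,1,0,0,0],[4,1,0,0,0],[4,0.6,0,0,0],[3.4,0,0,0,0],[0,0,0,0,0]]]'; python3 go.py .085 0 .205
```

```text
time: 2.35
position: [0.6759, -0.1347, 0.2029]
tool_rot: [-0.704, -0.061, 0.706, -0.051]
ft_force: [-1.5, 0.2, -0.6]
grip_width: 0.0004
tool cm [-0.2  -0.19  4.76]
local [ 0.1326 -0.0013  0.2029] F [-1.51  0.16 -0.58] t 2.35 w 0.0004
turn 0.011
[[-0.0, 0.16, -0.99], [0.01, -0.99, -0.16], [-1.0, -0.01, 0.0]]
```

```bash
python3 -m inch '[[[0,0,2,0,0],[0,0,2,0,0],[0,0,1.5,0,0],[0,0,1.2,0,0],[0,0,1.2,0,0],[0,0,1.2,0,0],[0,0,1.2,0,0]]]'; python3 go.py .031 0 .201
```

```text
time: 2.93
position: [0.5716, -0.1574, 0.2095]
tool_rot: [0.706, 0.058, -0.704, 0.05]
ft_force: [0.8, 0.4, 0.1]
grip_width: 0.0004
tool cm [ 0.86 -0.83 -0.49]
local [ 0.0261 -0.0084  0.2095] F [0.82 0.4  0.14] t 2.9333 w 0.0004
turn 0.007
[[0.0, 0.15, -0.99], [0.01, -0.99, -0.15], [-1.0, -0.01, -0.0]]
```

```bash
python3 -m inch '[[[1,-0.3,0.3,0,0],[0.9,-0.3,1,0,0],[0.8,0,0.8,0,0],[0.8,0,0.7,0,0],[0.9,0,0.5,0,0],[0,0,0,0,0]]]'; python3 go.py -.012 0 .141;  python3 - <<'E'
from rig import camera
import cv2,numpy as np
a=camera("scene")[145:295,165:305];cv2.imwrite("pics/c1.png",cv2.resize(a,None,fx=4,fy=4,interpolation=2)[:,:,::-1])
E
```

```text
time: 3.43
position: [0.5389, -0.1637, 0.1788]
tool_rot: [0.712, 0.052, -0.698, 0.053]
ft_force: [-0.7, -0.5, 0.3]
grip_width: 0.0008
tool cm [ 3.77 -0.99  0.56]
local [-0.0071 -0.0098  0.1788] F [-0.66 -0.48  0.28] t 3.4333 w 0.0008
turn 0.001
[[0.02, 0.15, -0.99], [0.0, -0.99, -0.15], [-1.0, 0.0, -0.02]]
```

View pics/c1.png

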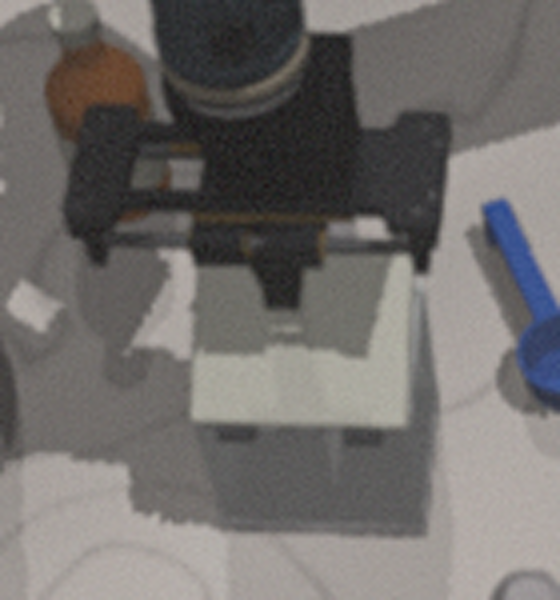

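The lid is tipped forward, with the closed fingers centred on it. Next I push it down.

```bash
python3 -m inch '[[[0.8,-0.3,0.3,0,0],[0.8,-0.3,0.3,0,0],[0.8,-0.2,0.2,0,0],[0.7,0,0.2,0,0],[0.6,0,0.2,0,0],[0.4,0,0,0,0]]]'; python3 go.py -.015 0 .141
```

```text
time: 3.98
position: [0.5309, -0.1604, 0.1412]
tool_rot: [0.716, 0.049, -0.694, 0.056]
ft_force: [-10.2, 3.8, 46.6]
grip_width: 0.0007
tool cm [ 0.01 -0.55  0.05]
local [-0.0145 -0.0054  0.1412] F [-10.25   3.76  46.63] t 3.9833 w 0.0007
turn 0.002
[[0.03, 0.15, -0.99], [-0.01, -0.99, -0.15], [-1.0, 0.01, -0.03]]
```

```bash
python3 -m inch '[[[-1,0,0,0,0],[-3,0,0,0,0],[-4,-0.5,0,0,0],[-4,0,0.5,0,0],[0,0,4,0,0],[0,0,4,0,0],[0,0,4,0,0],[0,0,2,0,0]]]'; python3 go.py -.14 0 .165
```

```text
time: 4.65
position: [0.3851, -0.1774, 0.2587]
tool_rot: [0.717, 0.051, -0.693, 0.06]
ft_force: [0.2, -0.1, -0.2]
grip_width: 0.0005
tool cm [ 9.43 -0.2  -1.82]
local [-0.1613 -0.0008  0.2587] F [ 0.23 -0.1  -0.18] t 4.65 w 0.0005
turn 0.009
[[0.03, 0.16, -0.99], [-0.01, -0.99, -0.16], [-1.0, 0.01, -0.03]]
```

Run:
```python
from rig import camera
import cv2,numpy as np
a=camera("scene")[165:285,185:290];b=camera("top")[185:295,340:420]
f=lambda a:cv2.resize(a,None,fx=5,fy=5,interpolation=2)[:,:,::-1]
a,b=f(a),f(b);b=cv2.copyMakeBorder(b,0,a.shape[0]-b.shape[0],0,0,0);im=np.hstack([a,b])[:, :800]
cv2.imwrite("pics/c2.png",im);print(im.shape,np.hstack([a,b]).shape)
```

```text
(600, 800, 3) (600, 925, 3)
```

View pics/c2.png

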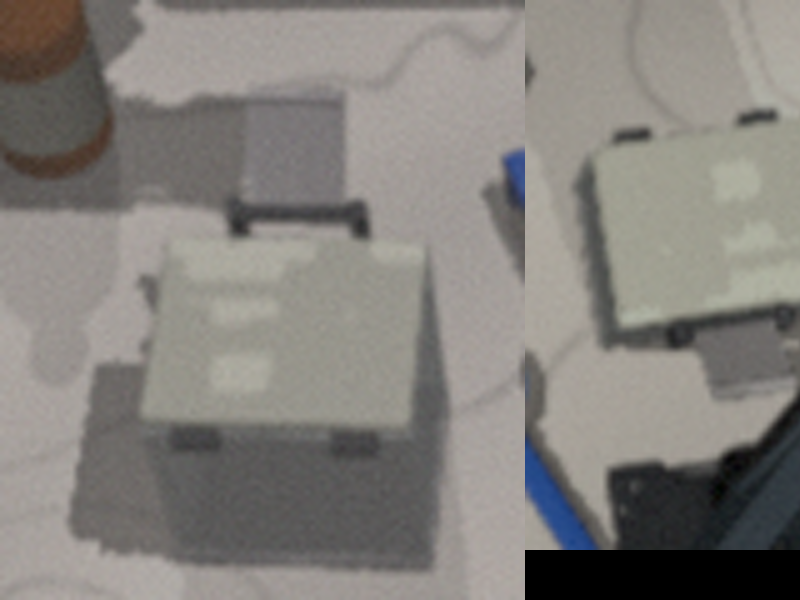

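The lid looks shut, and the latch leans out at the front in the same place as before. Now I lower the fingers in front of the latch.

```bash
python3 -m inch '[[[4,0,0,0,0],[3,0,0,0,0],[2.5,0,0,0,0],[0,0,0,0,0]]]'; python3 go.py -.10 0 .165
python3 - <<'E'
from fit import *
p=[0.5445,-.1529,.1475]
for th in(0,.05,.1):
  A=W(p,[lp(.1,th,-.06),lp(.1,th,.06)])
  print(th,proj("scene",A).round(1).tolist(),proj("top",A[1:]).round(1).tolist())
print("seen",[px(c,185,165) for c in[(168,240),(428,245)]],px((617,328),340,185,525))
E
```

```text
time: 5.08
position: [0.3952, -0.1828, 0.1635]
tool_rot: [0.721, 0.045, -0.688, 0.061]
ft_force: [-1.2, 0.4, 0.1]
grip_width: 0.0007
tool cm [ 0.06 -0.75 -5.21]
local [-0.1521 -0.0077  0.1635] F [-1.24  0.42  0.09] t 5.0833 w 0.0007
turn 0.004
[[0.05, 0.15, -0.99], [-0.02, -0.99, -0.15], [-1.0, 0.03, -0.04]]
0 [[217.2, 211.8], [269.6, 213.2]] [[357.1, 250.4]]
0.05 [[216.8, 210.7], [269.4, 212.2]] [[357.2, 250.0]]
0.1 [[216.4, 209.8], [269.2, 211.2]] [[357.3, 249.5]]
seen [[218.2, 212.6], [270.2, 213.6]] [358.0, 250.2]
```

```bash
python3 -m inch '[[[0,-0.4,-1.5,0,0],[0,-0.4,-1.5,0,0],[0,0,-1,0,0],[-0.3,0,-1,0,0],[-0.4,0,-1,0,0],[-0.5,0,-1,0,0],[-0.4,0,-1,0,0]]]'; python3 go.py -.0695 0 .183
```

```text
time: 5.67
position: [0.4778, -0.1611, 0.1838]
tool_rot: [0.719, 0.048, -0.691, 0.06]
ft_force: [-0.5, -0.5, -0.6]
grip_width: 0.0003
tool cm [0.07 0.16 0.24]
local [-0.0672  0.0017  0.1838] F [-0.48 -0.54 -0.58] t 5.6667 w 0.0003
turn 0.006
[[0.04, 0.15, -0.99], [-0.01, -0.99, -0.15], [-1.0, 0.02, -0.04]]
```

```bash
python3 -m inch '[[[0,0,-1,0,0],[0.2,0,-1,0,0],[0.6,0,-0.8,0,0],[0.8,0,-0.6,0,0],[0,0,0,0,0]]]'; python3 go.py -.0265 0 .151;  python3 - <<'E'
from rig import camera
import cv2,numpy as np
a=camera("scene")[145:295,165:305];cv2.imwrite("pics/c3.png",cv2.resize(a,None,fx=4,fy=4,interpolation=2)[:,:,::-1])
E
```

```text
time: 6.08
position: [0.5195, -0.1561, 0.1711]
tool_rot: [0.721, 0.048, -0.688, 0.063]
ft_force: [-0.5, 0.2, -0.5]
grip_width: 0.0004
tool cm [ 2.   -0.    0.22]
local [-0.0252  0.0005  0.1711] F [-0.53  0.22 -0.52] t 6.0833 w 0.0004
turn 0.009
[[0.05, 0.15, -0.99], [-0.02, -0.99, -0.16], [-1.0, 0.02, -0.04]]
```

View pics/c3.png

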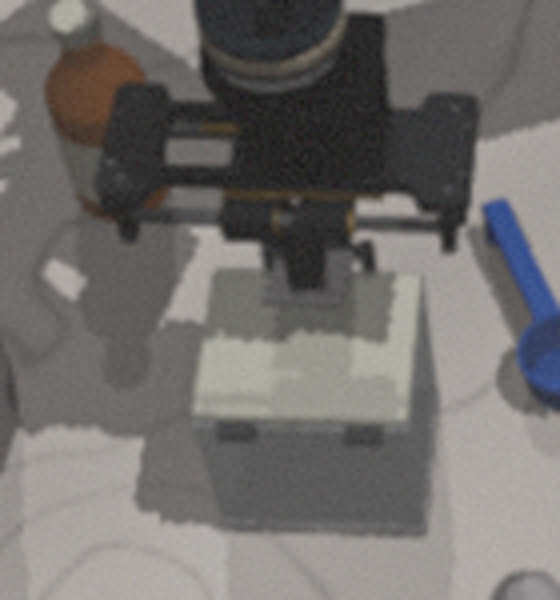

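The latch is past upright and leans over the lid ahead of the fingers, at about (308,290). Next I press it down.

```bash
python3 -m inch '[[[0.6,0,0,0,0],[0.6,0,-0.1,0,0],[0.5,0,0,0,0],[0.4,0,0,0,0],[0.2,0,0,0,0]]]'; python3 go.py -.0265 0 .151
```

```text
time: 6.55
position: [0.5215, -0.1567, 0.1503]
tool_rot: [0.721, 0.047, -0.688, 0.062]
ft_force: [-7.4, 4.7, 30.4]
grip_width: 0.0003
tool cm [-0.08 -0.04  0.31]
local [-0.0233 -0.0004  0.1503] F [-7.39  4.68 30.4 ] t 6.55 w 0.0003
turn 0.008
[[0.05, 0.15, -0.99], [-0.02, -0.99, -0.15], [-1.0, 0.03, -0.05]]
```

```bash
python3 -m inch '[[[-1,0,0,0,0],[-3,0,0,0,0],[-4,0,0,0,0],[-4,0,0,0,0],[0,0,4,0,0],[0,0,4,0,0],[0,0,4,0,0],[0,0,4,0,0]]]'
python3 - <<'E'
from rig import camera
from fit import *
p=[0.5445,-.1529,.1475]
S=camera("scene");T=camera("top")
f=lambda a:cv2.resize(a,None,fx=5,fy=5,interpolation=2)[:,:,::-1]
a,b=f(S[190:285,205:285]),f(T[185:265,340:420]);b=cv2.copyMakeBorder(b,0,75,0,0,0)
cv2.imwrite("pics/c4.png",np.hstack([a,b]));cv2.imwrite("pics/top4.png",T[:,:,::-1])
for th in(0,.1,.2):
  A=W(p,[tp(.057,th,-.022),tp(.057,th,.022)])+[0,0,.003]
  print(th,((proj("scene",A)-[205,190]+.5)*5).round().tolist(),((proj("top",A)-[340,185]+.5)*5+[400,0]).round().tolist())
A=W(p,[lp(.1,0,-.06),lp(.1,0,.06),[.05,-.06,.13],[.05,.06,.13]]);print(((proj("scene",A)-[205,190]+.5)*5).round().tolist(),((proj("top",A)-[340,185]+.5)*5+[400,0]).round().tolist())
E
```

```text
time: 7.22
position: [0.3606, -0.1832, 0.2688]
tool_rot: [0.725, 0.046, -0.684, 0.068]
ft_force: [-0.6, -1.2, 0.6]
grip_width: 0.0006
0 [[129.0, 193.0], [228.0, 196.0]] [[625.0, 214.0], [545.0, 226.0]]
0.1 [[127.0, 185.0], [227.0, 188.0]] [[627.0, 213.0], [546.0, 225.0]]
0.2 [[126.0, 176.0], [225.0, 179.0]] [[628.0, 213.0], [547.0, 225.0]]
[[64.0, 111.0], [326.0, 119.0], [32.0, 298.0], [305.0, 307.0]] [[707.0, 297.0], [488.0, 329.0], [677.0, 116.0], [459.0, 148.0]]
```

View pics/c4.png

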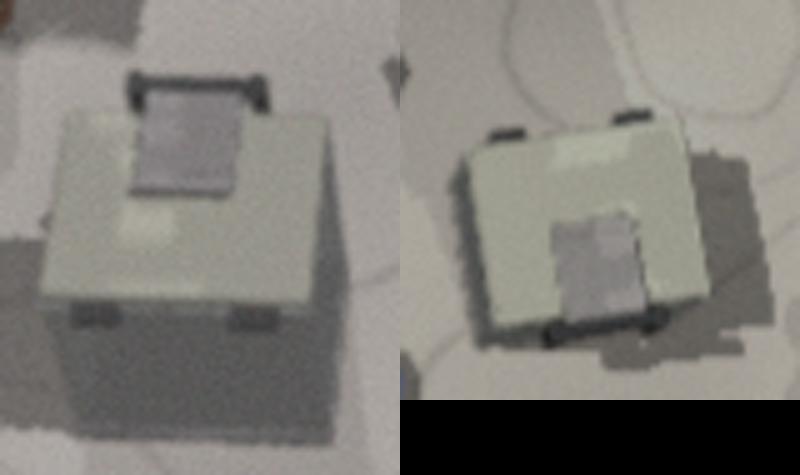

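The picture shows the lid shut with its front corners at about (65,112) and (326,117). The latch lies flat with its end at (131,192)–(233,193), against (129,193)–(228,196) predicted for 0 rad. The robot is clear, so I hand in.

```bash
python3 -m inch '[[[0,0,0,0,0],[0,0,0,0,0]]]'; python3 -c "
from rig import robot;robot.hand_in()"
```

```text
time: 7.48
position: [0.3547, -0.182, 0.2674]
tool_rot: [0.723, 0.044, -0.686, 0.062]
ft_force: [0.6, 0.6, 0.1]
grip_width: 0.0006
the job is handed in; nothing more can be done
```

The canister is closed. I pushed the lid over from behind with the shut fingers and pressed it fully down. Then I flipped the latch up from the front and pressed it flat on the lid. The job was handed in at about 7.5 s, with the arm backed off and clear of everything.

- **Lid and latch:** In the last pictures, the lid corners and latch end match the predicted 0 rad positions to within about 1–2 pixels.
- **Canister position:** It still matches its starting pose to the same 1–2 pixels. I never went near the other objects, but I did not re-measure their positions afterwards.
- **Forces:** The highest wrist readings were about 47 N upwards at the end of the lid push and 30 N on the latch, both against the 120 N limit. These are readings from the end of each move, so a brief higher peak could have been missed. The 47 N press was made with the fingertips, so I do not expect it to count against the 40 N limit on the arm and gripper body.

No check failed or disagreed.

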